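# Tip the weighed choux puffs from the scale scoop into the bowl

## Task

The four choux puffs are weighed: take the steel scoop off the scale by its black grip, and with its mouth close over the blue bowl tip it to about 45 degrees and hold it there until all four have rolled into the bowl, never turning it right over. Then bring it level and put it back on the scale, its foot sitting flat inside the wire cradle. Leave the bowl where it stands and do not disturb the things around.

Things in the scene. Friction and masses are not known exactly. Their poses are not given: they have to be found in the camera images.
- scoop: loose stainless scale scoop, 210 long, 120 wide, 66 high without its bail, 0.28 kg. Origin: centre of the underside of its foot; x to the open mouth (tip at +115), rounded back at -92, z up. Foot 86 (x) by 58 (y), 12 high. Starts level in the scale's cradle, mouth to the robot's right (turned with the scale), the puffs in it. Its long way goes along the cradle's long way, either end first.
- scoop_grip (a point): centre of the black grip bar over the scoop's hollow, along its x: 90 long, 14 thick (y), 19 high; 116 above the underside of the foot, 4 behind the origin. Axes as the scoop. Pinch it from above, fingers closing along the scoop's y; 50 mm free below it.
- scoop_mouth (a point): middle of the floor's front edge at the scoop's open mouth, 115 ahead of the origin and 31 above the underside of the foot; the floor of the hollow is 15 above it and rises toward the mouth. Axes as the scoop. Mouth about 64 wide at the floor, 94 at the rim, sides 9 high there.
- scale: mint dial kitchen scale, 120 (x) by 170 (y) by 84 high, fixed to the counter. Origin: centre of its underside; the dial looks to -x. On top, on a spring, a steel pan with the wire cradle.
- cradle (a point): centre of the steel pan's upper face inside the wire cradle, about 100 above the counter, 95 with the full scoop on it (the sprung pan gives by up to 10). The cradle is a rectangular wire frame, 98 (along the scale's y) by 70 (x) inside, its wire standing 8 above the pan: the foot of the scoop fits with 6 mm to spare all round. Axes as the scale.
- bowl: loose blue-grey round bowl, 196 across the rim, 68 high, wall 4, 0.55 kg. Origin: centre of its underside, z up.
- puff_1: loose choux puff, golden, about 36 mm ball, 12 g, rolls. Origin at its centre. Starts in the hollow of the scoop.
- puff_2: loose choux puff, golden, about 36 mm ball, 12 g, rolls. Origin at its centre. Starts in the hollow of the scoop.
- puff_3: loose choux puff, golden, about 36 mm ball, 12 g, rolls. Origin at its centre. Starts in the hollow of the scoop.
- puff_4: loose choux puff, golden, about 36 mm ball, 12 g, rolls. Origin at its centre. Starts in the hollow of the scoop.
- sugar_shaker: loose sugar shaker, glass with a grey cap, 44 across, 90 high, a bystander. Origin: centre of its underside.
- cup_green: loose green espresso cup, 64 by 88 by 56 high, a bystander. Origin: centre of its underside.
Mind the look-alikes: they are no part of the job. What is shaped like the puff_4 but turquoise is not meant.

How it is judged:
By the outcome, as a careful person would: the job done as asked, in the order asked, and still so for the second after the job is handed in, with the robot touching nothing.
It also fails if it takes over 61 s, if anything falls off the work surface, if the arm or the gripper's body presses on something with over 40 N, if the wrist force passes 120 N, or if a joint passes its speed limit or range.

## Robot

A 6-joint arm with a two-finger parallel gripper is mounted at the origin on a cart in front of the work surface, level with it; the furniture and walls round the work are solid. World frame = base frame: x ahead of the robot, y to its left, z up, the work surface at z = 0. Lengths are in m, angles in rad, forces in N, time in s.
With the tool pointing down it reaches from about 0.275 to 0.875 m from the base axis. Payload 12.5 kg.
Tool frame: the origin (TCP) lies at the very end of the fingers, on their centre line; the grasp point (between the pads) lies 19 mm behind it; z points along the fingers, y is the direction in which the jaws open and shut (so a half turn about z gives the same grasp; the last joint's range is limited). The gripper opens to 85 mm and grips with 20 to 120 N. Pads are 22 mm wide; open, the fingers measure 114 mm over their backs; the gripper's body (76 mm by 85 mm) begins 54 mm behind the grasp point. The pads swing forward as they close: fully open they stand 13 mm farther back than shut.
Start: joints at [1.205, 0.351, 1.652, -0, 1.139, -0.085], TCP at [0.152, 0.528, 0.204] pointing down, gripper open.
Joint ranges: [-2.75, 2.75], [-0.79, 2.1], [0.01, 2.65], [-1.57, 4.71], [0.07, 3.14], [-2.87, 2.87]. Speed limits (rad/s): [2.22, 2.22, 2.79, 3.14, 3.14, 3.14].

## Interface

Orientations are given as a unit quaternion [x, y, z, w].
In Python, from station import arm gives the robot as it stands.
- The arm moves only by the shell command python3 -m crank 'ROWS' [FORCE]. ROWS is JSON, a list of rows, each an object of numbers: "claw": the gripper command: -1 is shut, 1 is fully open, values between are in proportion; "dx", "dy", "dz": the shift along the tool's x, y, z normalised to -1 to 1, where 1 is 0.025 m; "rx", "ry", "rz": the turn, a rotation vector about the tool's x, y, z normalised to -1 to 1, where 1 is 0.12 rad. In form: [{"claw": .., "dx": .., "dy": .., "dz": .., "rx": .., "ry": .., "rz": ..}, ...]. A call has 1 to 5 rows; each row shifts and turns the pose as measured when the row begins, along the tool's axes as they then stand; what a row does not reach is not made up. A row lasts 1/10 s, in which the tool goes at most 50 mm and 8.59 degrees, less where a joint would pass 70% of its speed; a pose out of reach is approached as far as the arm can. A call with a number of a shift or a turn outside -1 to 1 is refused whole. A call with a gripper value outside its range is refused whole. The fingers move at their own pace and stop on an object; FORCE is the grip in N (left out, the last holds). Time passes only in rows, so rows that do not move let the fingers close. It gives the time, the measured TCP pose, the force and the opening at its end, in the units of the state.
- arm.read_state(): the state, without advancing time (a new reading comes with each control period).
- arm.read_camera(name): name is "scene" or "side" or "wrist"; returns a dict with "pixels" (384x512x3 uint8, red, green, blue), "z_map" (384x512 float32, m along the optical axis (not along the pixel's ray), 0 where there is no reading), "intrinsics" (3x3 intrinsics, pixels), "eye" and "attitude" of the camera in the world. Camera axes: x right, y up, looking along -z (the intrinsics and any distortion apply to the point x, -y, -z); pixel columns grow to the right and rows downward; lengths in m; the calibration is good to about 2 mm. The wrist camera is an equidistant fisheye: a pixel r from the principal point sees the ray r / f radians off the axis. A picture is of the moment at which its call begins.
- arm.hand_in(): hands the job in, once; it reports no verdict.
The state is a dict: "clock": time; "joint_pos": joint angles; "joint_velocities": joint speeds; "joint_efforts": joint torques, N m; "ee_pos": TCP position; "ee_rot": TCP orientation; "contact_force": force on the tool from outside, world axes, zero at the start; "ft_torque": the same for the moment, N m; "grip_width": finger opening in m.
Only numpy, scipy, OpenCV 4.12 (cv2) and the standard library are available. Lean on these libraries where they do the work, as an engineer would, in place of code of your own. Each camera call takes 0.05 s, during which the arm holds its last target. There are 200 camera calls.

## Working session

There is one attempt and no reset: what is moved stays moved. The work goes in short steps, Python scripts to look and compute and a shell command to move; the robot and the scene stay as the last step left them, time stands still between calls to the robot, and variables do not carry over. Pictures are saved under pics/ and viewed, about 8 in all and at most 12, crops included, and the job is handed in when it is done.

```bash
mkdir -p pics; ls; cat > h.py <<'E'
import numpy as np, cv2
from scipy.spatial.transform import Rotation as R
from station import arm
def shot(n):
    c=arm.read_camera(n); return c
def rot(c):
    a=np.array(c["attitude"],float)
    return a if a.shape==(3,3) else R.from_quat(a).as_matrix()
def cloud(c):
    K=np.array(c["intrinsics"]); z=c["z_map"]; v,u=np.mgrid[:z.shape[0],:z.shape[1]]
    p=np.stack([(u-K[0,2])/K[0,0]*z,-(v-K[1,2])/K[1,1]*z,-z],-1)
    P=p@rot(c).T+np.array(c["eye"]); P[z==0]=np.nan
    return P
def save(c,f): cv2.imwrite(f,c["pixels"][:,:,::-1])
E
python3 - <<'E'
from h import *
for n in("scene","side"):
    c=shot(n); save(c,f"pics/{n}0.png"); np.savez(f"{n}0.npz",P=cloud(c),px=c["pixels"]); print(n,c["eye"],c["attitude"],c["intrinsics"])
a=cv2.imread("pics/scene0.png");b=cv2.imread("pics/side0.png")
cv2.imwrite("pics/both0.png",cv2.resize(np.vstack([a,b]),None,fx=.78,fy=.78))
print(arm.read_state())
E
```

```text
pics
scene [ 0.06638166 -0.63052974  0.6792661 ] [ 0.47321982 -0.12501706 -0.23663537  0.83930771] [[391.69569571   0.         257.47773479]
 [  0.         391.69569571 191.54305749]
 [  0.           0.           1.        ]]
side [-0.00739142  0.9521834   0.81883732] [-0.12007057  0.44565469  0.85709286 -0.22883791] [[380.2017648    0.         255.74737062]
 [  0.         380.2017648  194.76206916]
 [  0.           0.           1.        ]]
{'clock': 0.1, 'joint_pos': array([ 1.20542703e+00,  3.51170306e-01,  1.65235626e+00,  4.97154770e-06,
        1.13908002e+00, -8.45895579e-02]), 'joint_velocities': array([-0.00129927, -0.00075158, -0.00116163, -0.0009968 ,  0.00152357,
       -0.00066745]), 'joint_efforts': array([-1.46835533e-03, -5.06826782e+01, -2.91874069e+01, -1.75810283e-04,
        2.57464453e-03, -2.76352296e-05]), 'ee_pos': array([0.15226227, 0.52817264, 0.20362032]), 'ee_rot': array([ 1.39930171e-01,  9.90161245e-01, -4.93687382e-04, -1.15297722e-04]), 'contact_force': array([ 0.70744586, -0.38865021,  0.03427276]), 'ft_torque': array([-0.04075201, -0.0094675 ,  0.00228623]), 'grip_width': 0.08537741351583576}
```

View pics/both0.png

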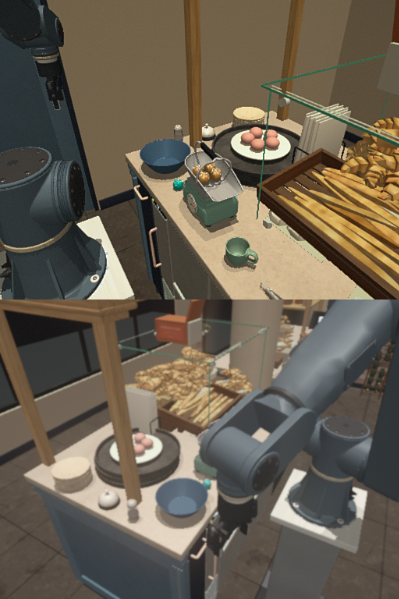

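```bash
python3 - <<'E'
from h import *
d=np.load("scene0.npz");P=d["P"];px=d["px"]
cv2.imwrite("pics/crop.png",cv2.resize(px[145:360,150:360,::-1],None,fx=2.8,fy=2.8,interpolation=cv2.INTER_CUBIC))
hsv=cv2.cvtColor(px,cv2.COLOR_RGB2HSV);H,S,V=[hsv[...,i].astype(int) for i in range(3)]
X,Y,Z=P[...,0],P[...,1],P[...,2]
vv,uu=np.mgrid[:384,:512]; box=(uu>150)&(uu<360)&(vv>145)&(vv<360)&np.isfinite(Z)
def rep(n,m):
    m=m&box
    q=P[m]; 
    if len(q): print(n,len(q),"pix",uu[m].min(),uu[m].max(),vv[m].min(),vv[m].max(),"lo",np.percentile(q,2,0).round(3),"hi",np.percentile(q,98,0).round(3),"mean",q.mean(0).round(3))
rep("blue bowl",(H>100)&(H<118)&(S>70)&(Z>.01)&(Z<.09)&(X<.9))
q=P[(H>100)&(H<118)&(S>70)&box&(Z>.058)&(Z<.085)]
A=np.c_[2*q[:,:2],np.ones(len(q))];s=np.linalg.lstsq(A,(q[:,:2]**2).sum(1),rcond=None)[0];print("rim circle",s[:2],np.sqrt(s[2]+s[0]**2+s[1]**2))
rep("mint",(H>60)&(H<90)&(S>50)&(Z>.02)&(Z<.1))
m=(H>60)&(H<90)&(S>50)&box&(Z>.015)&(Z<.1)
n,l,st,ce=cv2.connectedComponentsWithStats(m.astype(np.uint8))
for i in range(1,n):
    if st[i,4]>60: rep(f"green{i}",l==i)
rep("dark high",(V<70)&(Z>.18)&(Z<.25))
m=(V<80)&box&(Z>.17)&(Z<.26); 
q=P[m]
if len(q)>5:
    c=np.median(q[:,:2],0); _,_,v=np.linalg.svd(q[:,:2]-q[:,:2].mean(0)); print(v[0],np.degrees(np.arctan2(v[0][1],v[0][0])))
rep("puffs",(H>8)&(H<25)&(S>120)&(Z>.1)&(Z<.2)&(X<.8))
rep("turq",(H>82)&(H<98)&(S>120))
rep("tall",(Z>.05)&(Y>.3)&(H<100))
# table edge extents
q=P[(abs(Z)<.006)&box]; print("table",np.percentile(q,1,0),np.percentile(q,99,0))
E
```

```text
blue bowl 1563 pix 179 243 178 222 lo [0.368 0.202 0.011] hi [0.541 0.382 0.07 ] mean [0.46  0.318 0.044]
rim circle [0.45113484 0.29021562] 0.09262312834508428
mint 1438 pix 222 354 161 336 lo [ 0.405 -0.119  0.023] hi [0.564 0.141 0.086] mean [ 0.445 -0.04   0.059]
green9 1418 pix 222 304 230 288 lo [ 0.405 -0.084  0.019] hi [0.51  0.14  0.085] mean [ 0.439 -0.036  0.058]
dark high 184 pix 251 337 183 215 lo [ 0.456 -0.039  0.209] hi [0.469 0.046 0.226] mean [ 0.463 -0.001  0.22 ]
[ 0.36984556 -0.92909325] -68.2939068236782
puffs 1355 pix 242 359 146 268 lo [ 0.432 -0.185  0.102] hi [0.651 0.368 0.159] mean [0.554 0.026 0.127]
turq 141 pix 153 266 192 359 lo [ 0.361  0.125 -0.642] hi [0.441 0.387 0.038] mean [ 0.411  0.181 -0.062]
tall 1419 pix 179 339 146 202 lo [0.558 0.302 0.051] hi [0.965 0.421 0.159] mean [0.738 0.35  0.082]
table [ 0.14566525 -0.29642716 -0.00241697] [1.07952494 0.45300316 0.00471496]
```

View pics/crop.png

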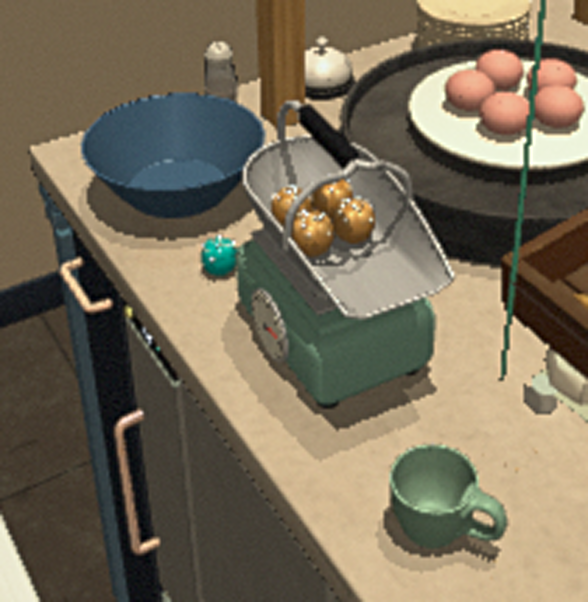

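```bash
python3 - <<'E'
from h import *
d=np.load("scene0.npz");P=d["P"];px=d["px"]
hsv=cv2.cvtColor(px,cv2.COLOR_RGB2HSV);V=hsv[...,2].astype(int);S=hsv[...,1].astype(int)
X,Y,Z=P[...,0],P[...,1],P[...,2]
m=(V<80)&(Z>.2)&(Z<.235)&(abs(X-.463)<.04)&(abs(Y)<.08)
q=P[m];t=q[:,2]>.212
r=cv2.fitLine(q[:,:2].astype(np.float32),cv2.DIST_HUBER,0,.01,.01).ravel();print("grip",len(q),r,np.degrees(np.arctan2(r[1],r[0])),q.min(0),q.max(0),np.median(q,0))
m=(V>90)&(S<70)&(abs(X-.46)<.09)&(abs(Y)<.15)&(Z>.11)&(Z<.2)  # steel scoop rim
q=P[m]; print("steel",np.percentile(q,1,0),np.percentile(q,99,0))
# obstacles: occupancy, heights > .08 in y .2...6 , x<.9
for n in("scene","side"):
    P=np.load(n+"0.npz")["P"].reshape(-1,3)
    q=P[(P[:,2]>.08)&(P[:,2]<.7)&(P[:,1]>.05)&(P[:,1]<.8)&(P[:,0]>.2)&(P[:,0]<.95)]
    h,_,_=np.histogram2d(q[:,0],q[:,1],bins=[np.arange(.2,1,.05),np.arange(.05,.85,.05)])
    print(n);print(h.astype(int))
E
```

```text
grip 194 [0.07498749 0.99718446 0.46027702 0.00107668] 85.69949 [ 0.45483095 -0.04179641  0.20441714] [0.48605478 0.07715574 0.22629054] [4.61185226e-01 4.02458239e-04 2.21797484e-01]
steel [ 0.40585589 -0.11359422  0.1139365 ] [0.52274112 0.09237824 0.1946931 ]
scene
[[   0    0    0    0    0    0    0    0  161  105    0    0    0    0
     0]
 [   0    0    0    0    0    0    0    0    0    0    0    0    0    0
     0]
 [   0    0    0    0    0    0    0    0    0    0    0    0    0    0
     0]
 [   0    0    0    0    0    0    0    0    0    0    0    0    0    0
     0]
 [ 174    0    0    0    0    0    0    0    0    0    0    0    0    0
     0]
 [ 386    0    0    0    0    0    0    0    0    0    0    0    0    0
     0]
 [  57    0    0    0    0    0    0    0    0    0    0    0    0    0
     0]
 [   0    0    0    0    0    0    0   50    0    0    0    0    0    0
     0]
 [   0    0    0    0    0 2382  849    0    0    0    0    0    0    0
     0]
 [   0    0    0    0    0    0    0    0    0    0    0    0    0    0
     0]
 [  83  116  125    0    0    0
[... 875 characters left out ...]
0    0    0    0    0    0    0    0    0    0    0
     0]
 [   0    0    0    0   10  264  347  421    0    0    0    0    0    0
     0]
 [   0    0    0    0    0  630 4725  323    0    0    0    0    0    0
     0]
 [   0    0    0    0    0    0    0  297    0    0    0    0    0    0
     0]
 [   7  112  129    0    0    0    0  277    0    0    0    0    0    0
     0]
 [  34   81   24    0    0    0    0  248    0    0    0    0    0    0
     0]
 [  16   44    0    0    0    0    0  233    0    0    0    0    0    0
     0]
 [   0    0    0    0    0    0    0  212    0    0    0    0    0    0
     0]
 [   0    0    0    0    0    0    0  177    0    0    0    0    0    0
     0]]
```

```bash
r='{"claw":1,"dx":0,"dy":0,"dz":-0.33,"rx":0,"ry":0,"rz":0.97}'; python3 -m crank '[{"claw":1,"dx":0,"dy":0,"dz":-0.4,"rx":0,"ry":0,"rz":1},{"claw":1,"dx":0,"dy":0,"dz":-0.4,"rx":0,"ry":0,"rz":1},{"claw":1,"dx":0,"dy":0,"dz":-0.4,"rx":0,"ry":0,"rz":1},{"claw":1,"dx":0,"dy":0,"dz":-0.4,"rx":0,"ry":0,"rz":1},{"claw":1,"dx":0,"dy":0,"dz":-0.4,"rx":0,"ry":0,"rz":1}]'
python3 -m crank '[{"claw":1,"dx":0,"dy":0,"dz":-0.4,"rx":0,"ry":0,"rz":1},{"claw":1,"dx":0,"dy":0,"dz":-0.4,"rx":0,"ry":0,"rz":1},{"claw":1,"dx":0,"dy":0,"dz":-0.4,"rx":0,"ry":0,"rz":1},{"claw":1,"dx":0,"dy":0,"dz":-0.4,"rx":0,"ry":0,"rz":1},{"claw":1,"dx":0,"dy":0,"dz":-0.4,"rx":0,"ry":0,"rz":1}]'
```

```text
clock: 0.6
ee_pos: [0.1517, 0.5266, 0.2521]
ee_rot: [0.436, 0.9, -0.004, 0.0]
contact_force: [0.5, -0.2, 1.0]
grip_width: 0.0855
clock: 1.1
ee_pos: [0.1514, 0.526, 0.3025]
ee_rot: [0.692, 0.722, -0.005, 0.002]
contact_force: [0.1, -0.1, 0.2]
grip_width: 0.0855
```

```bash
python3 -m crank '[{"claw":1,"dx":-0.98,"dy":0.52,"dz":0,"rx":0,"ry":0,"rz":0},{"claw":1,"dx":-0.98,"dy":0.52,"dz":0,"rx":0,"ry":0,"rz":0},{"claw":1,"dx":-0.98,"dy":0.52,"dz":0,"rx":0,"ry":0,"rz":0},{"claw":1,"dx":-0.98,"dy":0.52,"dz":0,"rx":0,"ry":0,"rz":0},{"claw":1,"dx":-0.98,"dy":0.52,"dz":0,"rx":0,"ry":0,"rz":0}]'
python3 -m crank '[{"claw":1,"dx":-0.98,"dy":0.52,"dz":0,"rx":0,"ry":0,"rz":0},{"claw":1,"dx":-0.98,"dy":0.52,"dz":0,"rx":0,"ry":0,"rz":0},{"claw":1,"dx":-0.98,"dy":0.52,"dz":0,"rx":0,"ry":0,"rz":0},{"claw":1,"dx":-0.98,"dy":0.52,"dz":0,"rx":0,"ry":0,"rz":0},{"claw":1,"dx":-0.98,"dy":0.52,"dz":0,"rx":0,"ry":0,"rz":0}]'
python3 -m crank '[{"claw":1,"dx":-0.98,"dy":0.52,"dz":0,"rx":0,"ry":0,"rz":0},{"claw":1,"dx":-0.98,"dy":0.52,"dz":0,"rx":0,"ry":0,"rz":0},{"claw":1,"dx":-0.98,"dy":0.52,"dz":0,"rx":0,"ry":0,"rz":0},{"claw":1,"dx":-0.98,"dy":0.52,"dz":0,"rx":0,"ry":0,"rz":0},{"claw":1,"dx":-0.98,"dy":0.52,"dz":0,"rx":0,"ry":0,"rz":0}]'
python3 -m crank '[{"claw":1,"dx":-0.98,"dy":0.52,"dz":0,"rx":0,"ry":0,"rz":0},{"claw":1,"dx":-0.98,"dy":0.52,"dz":0,"rx":0,"ry":0,"rz":0},{"claw":1,"dx":-0.98,"dy":0.52,"dz":0,"rx":0,"ry":0,"rz":0},{"claw":1,"dx":-0.98,"dy":0.52,"dz":0,"rx":0,"ry":0,"rz":0},{"claw":1,"dx":0,"dy":0,"dz":0,"rx":0,"ry":0,"rz":0}]'
cat >> h.py <<'E'
def wcloud(c):
    K=np.array(c["intrinsics"]); z=c["z_map"]; v,u=np.mgrid[:z.shape[0],:z.shape[1]]
    a=(u-K[0,2])/K[0,0]; b=(v-K[1,2])/K[1,1]; r=np.hypot(a,b)+1e-9
    t=np.minimum(r,1.5); s=np.tan(t)/r
    p=np.stack([a*s*z,-b*s*z,-z],-1); P=p@rot(c).T+np.array(c["eye"]); P[(z==0)|(r>1.4)]=np.nan
    return P
E
python3 - <<'E'
from h import *
c=shot("wrist");save(c,"pics/w1.png");P=wcloud(c);px=c["pixels"];np.savez("w1.npz",P=P,px=px)
s=arm.read_state();print(s["ee_pos"],s["ee_rot"],s["joint_pos"])
Z=P[...,2];V=px.max(2)
m=(V<70)&(Z>.195)&(Z<.235)&(np.hypot(P[...,0]-.461,P[...,1])<.08)
print(m.sum());n,l,st,ce=cv2.connectedComponentsWithStats(m.astype(np.uint8))
for i in range(1,n):
    if st[i,4]>80:
        q=P[l==i];r=cv2.minAreaRect((q[:,:2]*1000).astype(np.float32));print(st[i],q.min(0),q.max(0),np.median(q,0),r)
E
```

```text
clock: 1.6
ee_pos: [0.2217, 0.4038, 0.3028]
ee_rot: [0.692, 0.722, -0.006, 0.002]
contact_force: [0.8, -0.9, 0.6]
grip_width: 0.0854
clock: 2.1
ee_pos: [0.2933, 0.2784, 0.3029]
ee_rot: [0.692, 0.722, -0.007, 0.002]
contact_force: [-0.3, 0.8, 0.0]
grip_width: 0.0851
clock: 2.6
ee_pos: [0.3648, 0.1531, 0.3033]
ee_rot: [0.692, 0.722, -0.008, 0.002]
contact_force: [1.0, 0.4, -0.1]
grip_width: 0.0854
clock: 3.1
ee_pos: [0.423, 0.0508, 0.3033]
ee_rot: [0.693, 0.721, -0.009, 0.002]
contact_force: [0.3, 0.2, -0.0]
grip_width: 0.0855
[0.422337   0.05174692 0.30320548] [ 0.69256617  0.72130193 -0.00861623  0.00117979] [ 0.02196499  0.02738312  1.8002017  -0.01426659  1.32457217 -0.01512731]
1222
[ 285  188   29   85 1204] [ 0.45431807 -0.03779896  0.20723695] [0.47373571 0.05059516 0.22522419] [0.46290083 0.01273681 0.22231736] ((463.8604431152344, 6.108539581298828), (89.1155776977539, 14.14113712310791), 84.83057403564453)
```

View pics/w1.png

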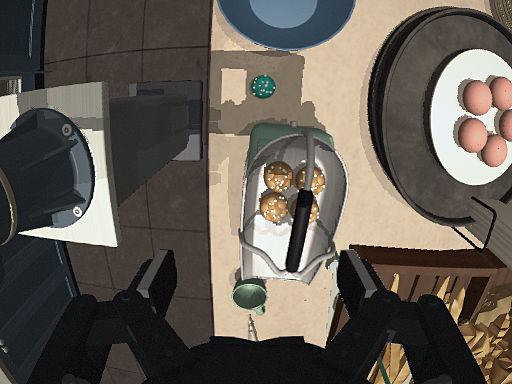

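```bash
python3 -m crank '[{"claw":1,"dx":-0.95,"dy":0.8,"dz":0,"rx":0,"ry":0,"rz":0},{"claw":1,"dx":-0.95,"dy":0.8,"dz":0,"rx":0,"ry":0,"rz":0},{"claw":0.2,"dx":0,"dy":0,"dz":0,"rx":-0.09,"ry":0.12,"rz":0.53},{"claw":0.2,"dx":0,"dy":0,"dz":0,"rx":0,"ry":0,"rz":0.53},{"claw":0.2,"dx":0,"dy":0,"dz":0,"rx":0,"ry":0,"rz":0}]' 60
cat >> h.py <<'E'
def toward(x,y,yaw,z=None):
    s=arm.read_state();M=R.from_quat(s["ee_rot"]).as_matrix();p=s["ee_pos"]
    d=np.array([x,y,p[2] if z is None else z])-p
    a=np.radians(yaw); T=np.array([[-np.sin(a),np.cos(a),0],[np.cos(a),np.sin(a),0],[0,0,-1]]).T
    rv=R.from_matrix(M.T@T).as_rotvec()
    print("pos",p.round(4),"units d",(M.T@d/.025).round(2),"rot",(rv/.12).round(2),"q",s["joint_pos"].round(2),"F",s["contact_force"].round(1),"t",s["clock"],"w",s["grip_width"])
E
python3 -c "
from h import *
toward(.4639,.0061,-5,.1945)"
```

```text
clock: 3.65
ee_pos: [0.4639, 0.0075, 0.3026]
ee_rot: [0.738, 0.675, 0.0, -0.001]
contact_force: [-0.4, -0.5, -0.3]
grip_width: 0.0511
pos [0.4639 0.0075 0.3026] units d [-0.06  0.01  4.32] rot [-0.01 -0.02 -0.01] q [-0.09  0.1   1.72  0.    1.32  0.  ] F [-0.4 -0.5 -0.3] t 3.65 w 0.051137003745962924
```

```bash
python3 -m crank '[{"claw":0.2,"dx":-0.06,"dy":0,"dz":0.9,"rx":0,"ry":0,"rz":0},{"claw":0.2,"dx":0,"dy":0,"dz":0.9,"rx":0,"ry":0,"rz":0},{"claw":0.2,"dx":0,"dy":0,"dz":0.9,"rx":0,"ry":0,"rz":0},{"claw":0.2,"dx":0,"dy":0,"dz":0.9,"rx":0,"ry":0,"rz":0},{"claw":0.2,"dx":0,"dy":0,"dz":0.7,"rx":0,"ry":0,"rz":0}]'
python3 -m crank '[{"claw":0,"dx":0,"dy":0,"dz":0,"rx":0,"ry":0,"rz":0},{"claw":-0.3,"dx":0,"dy":0,"dz":0,"rx":0,"ry":0,"rz":0},{"claw":-0.6,"dx":0,"dy":0,"dz":0,"rx":0,"ry":0,"rz":0},{"claw":-1,"dx":0,"dy":0,"dz":0,"rx":0,"ry":0,"rz":0},{"claw":-1,"dx":0,"dy":0,"dz":0,"rx":0,"ry":0,"rz":0}]' 90
python3 -c "
from h import *
toward(.4639,.0061,-5,.1945)
c=shot('scene');save(c,'x.png')
cv2.imwrite('pics/g.png',cv2.resize(c['pixels'][145:325,170:350,::-1],None,fx=2.5,fy=2.5))"
```

```text
clock: 4.15
ee_pos: [0.4634, 0.01, 0.194]
ee_rot: [0.733, 0.68, 0.002, 0.0]
contact_force: [0.5, 0.5, 0.3]
grip_width: 0.0511
clock: 4.65
ee_pos: [0.463, 0.0117, 0.1951]
ee_rot: [0.731, 0.683, 0.002, 0.0]
contact_force: [-0.6, 0.2, -0.4]
grip_width: 0.0089
pos [0.463  0.0117 0.1951] units d [-0.22  0.05  0.02] rot [ 0.03 -0.02  0.16] q [-0.08  0.2   1.88  0.    1.06 -0.01] F [-0.6  0.2 -0.4] t 4.65 w 0.008884451713519495
```

View pics/g.png

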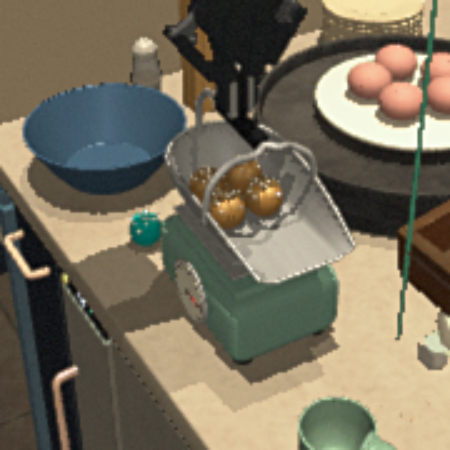

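```bash
python3 -m crank '[{"claw":-1,"dx":0,"dy":0,"dz":0,"rx":0,"ry":0,"rz":0},{"claw":-1,"dx":0,"dy":0,"dz":0,"rx":0,"ry":0,"rz":0}]' 90
python3 - <<'E'
from h import *
toward(.4639,.0061,-5,.1945)
c=shot("wrist");save(c,"pics/w2.png");P=wcloud(c);px=c["pixels"];Z=P[...,2];V=px.max(2)
m=(V<70)&(Z>.195)&(Z<.235)&(np.hypot(P[...,0]-.461,P[...,1])<.08)
q=P[m];print(len(q),np.percentile(q,[2,50,98],axis=0).round(3))
E
```

```text
clock: 4.9
ee_pos: [0.463, 0.0117, 0.1955]
ee_rot: [0.731, 0.683, 0.002, 0.0]
contact_force: [0.6, 0.6, -1.5]
grip_width: 0.0089
pos [0.463  0.0117 0.1955] units d [-0.22  0.05  0.04] rot [ 0.03 -0.02  0.16] q [-0.08  0.2   1.88  0.    1.06 -0.01] F [ 0.6  0.6 -1.5] t 4.9 w 0.008908311883622223
3025 [[ 0.451 -0.032  0.216]
 [ 0.462  0.022  0.224]
 [ 0.475  0.05   0.234]]
```

View pics/w2.png

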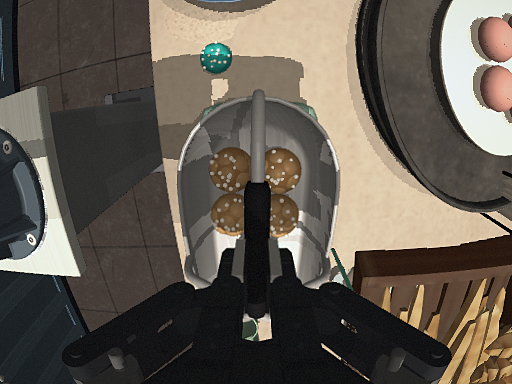

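```bash
python3 -m crank '[{"claw":-1,"dx":0,"dy":0,"dz":-0.2,"rx":0,"ry":0,"rz":0},{"claw":-1,"dx":0,"dy":0,"dz":-0.4,"rx":0,"ry":0,"rz":0},{"claw":-1,"dx":0,"dy":0,"dz":-0.5,"rx":0,"ry":0,"rz":0},{"claw":-1,"dx":0,"dy":0,"dz":-0.5,"rx":0,"ry":0,"rz":0},{"claw":-1,"dx":0,"dy":0,"dz":-0.5,"rx":0,"ry":0,"rz":0}]' 100
python3 -m crank '[{"claw":-1,"dx":0,"dy":0,"dz":-0.5,"rx":0,"ry":0,"rz":0},{"claw":-1,"dx":0,"dy":0,"dz":-0.5,"rx":0,"ry":0,"rz":0},{"claw":-1,"dx":0,"dy":0,"dz":-0.4,"rx":0,"ry":0,"rz":0},{"claw":-1,"dx":0,"dy":0,"dz":-0.2,"rx":0,"ry":0,"rz":0},{"claw":-1,"dx":0,"dy":0,"dz":0,"rx":0,"ry":0,"rz":0}]'
python3 - <<'E'
from h import *
toward(.45,.44,0,.28)
c=shot('scene')
cv2.imwrite('pics/l.png',cv2.resize(c['pixels'][105:305,150:350,::-1],None,fx=2.5,fy=2.5))
P=wcloud(shot('wrist')) 
E
```

```text
clock: 5.45
ee_pos: [0.4614, 0.0116, 0.2501]
ee_rot: [0.731, 0.683, 0.001, -0.001]
contact_force: [-0.1, -0.3, -2.7]
grip_width: 0.0085
clock: 5.95
ee_pos: [0.4616, 0.0115, 0.2958]
ee_rot: [0.731, 0.683, 0.002, -0.0]
contact_force: [-0.1, 0.8, -3.2]
grip_width: 0.0081
pos [0.4616 0.0115 0.2958] units d [17.07 -1.63  0.68] rot [ 0.02 -0.03 -0.57] q [-0.08  0.1   1.74  0.    1.3  -0.01] F [-0.1  0.8 -3.2] t 5.95 w 0.008126454255966503
```

View pics/l.png

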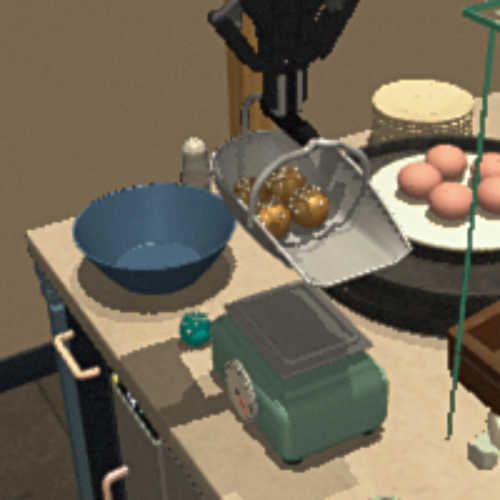

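```bash
python3 -m crank '[{"claw":-1,"dx":0.2,"dy":-0.02,"dz":0,"rx":0,"ry":0,"rz":-0.03},{"claw":-1,"dx":0.4,"dy":-0.04,"dz":0,"rx":0,"ry":0,"rz":-0.03},{"claw":-1,"dx":0.6,"dy":-0.06,"dz":0,"rx":0,"ry":0,"rz":-0.03},{"claw":-1,"dx":0.75,"dy":-0.06,"dz":0,"rx":0,"ry":0,"rz":-0.03},{"claw":-1,"dx":0.75,"dy":-0.06,"dz":0,"rx":0,"ry":0,"rz":-0.03}]'
python3 -m crank '[{"claw":-1,"dx":0.75,"dy":-0.06,"dz":0,"rx":0,"ry":0,"rz":-0.03},{"claw":-1,"dx":0.75,"dy":-0.06,"dz":0,"rx":0,"ry":0,"rz":-0.03},{"claw":-1,"dx":0.75,"dy":-0.06,"dz":0,"rx":0,"ry":0,"rz":-0.03},{"claw":-1,"dx":0.75,"dy":-0.06,"dz":0,"rx":0,"ry":0,"rz":-0.03},{"claw":-1,"dx":0.75,"dy":-0.06,"dz":0,"rx":0,"ry":0,"rz":-0.03}]'
python3 -m crank '[{"claw":-1,"dx":0.75,"dy":-0.06,"dz":0,"rx":0,"ry":0,"rz":-0.03},{"claw":-1,"dx":0.75,"dy":-0.06,"dz":0,"rx":0,"ry":0,"rz":-0.03},{"claw":-1,"dx":0.75,"dy":-0.06,"dz":0,"rx":0,"ry":0,"rz":-0.03},{"claw":-1,"dx":0.75,"dy":-0.06,"dz":0,"rx":0,"ry":0,"rz":-0.03},{"claw":-1,"dx":0.75,"dy":-0.06,"dz":0,"rx":0,"ry":0,"rz":-0.03}]'
python3 -m crank '[{"claw":-1,"dx":0.75,"dy":-0.06,"dz":0,"rx":0,"ry":0,"rz":-0.03},{"claw":-1,"dx":0.75,"dy":-0.06,"dz":0,"rx":0,"ry":0,"rz":-0.03},{"claw":-1,"dx":0.75,"dy":-0.06,"dz":0,"rx":0,"ry":0,"rz":-0.03},{"claw":-1,"dx":0.6,"dy":-0.06,"dz":0,"rx":0,"ry":0,"rz":-0.03},{"claw":-1,"dx":0.4,"dy":-0.06,"dz":0,"rx":0,"ry":0,"rz":0}]'
python3 - <<'E'
from h import *
toward(.451,.45,0,.2)
c=shot('scene');P=cloud(c);px=c["pixels"];np.savez("scene1.npz",P=P,px=px)
hsv=cv2.cvtColor(px,cv2.COLOR_RGB2HSV);H,S,V=[hsv[...,i].astype(int) for i in range(3)]
X,Y,Z=P[...,0],P[...,1],P[...,2]
m=(Z>.09)&(Z<.125)&(X>.38)&(X<.54)&(Y>-.1)&(Y<.1)
n,l,st,ce=cv2.connectedComponentsWithStats(m.astype(np.uint8))
i=1+st[1:,4].argmax();q=P[l==i]
print(len(q),np.percentile(q,[1,50,99],axis=0).round(4),cv2.minAreaRect((q[:,:2]*1000).astype(np.float32)))
w=q[q[:,2]>.1035];print(len(w),cv2.minAreaRect((w[:,:2]*1000).astype(np.float32)))
cv2.imwrite('pics/m.png',cv2.resize(px[110:290,160:340,::-1],None,fx=3,fy=3))
E
```

```text
clock: 6.55
ee_pos: [0.4581, 0.0822, 0.2929]
ee_rot: [0.725, 0.689, 0.0, -0.002]
contact_force: [0.2, -0.5, -2.6]
grip_width: 0.0079
clock: 7.05
ee_pos: [0.4524, 0.1838, 0.2913]
ee_rot: [0.718, 0.696, -0.001, -0.003]
contact_force: [0.6, -0.1, -2.7]
grip_width: 0.0077
clock: 7.55
ee_pos: [0.4437, 0.2853, 0.2894]
ee_rot: [0.71, 0.704, -0.003, -0.005]
contact_force: [-0.3, 0.9, -3.0]
grip_width: 0.0076
clock: 8.05
ee_pos: [0.4325, 0.3741, 0.2871]
ee_rot: [0.704, 0.711, -0.005, -0.005]
contact_force: [-0.1, 0.3, -2.8]
grip_width: 0.0081
pos [0.4325 0.3741 0.2871] units d [3.03 0.82 3.48] rot [-0.12 -0.01  0.08] q [0.63 0.33 1.48 0.01 1.35 0.62] F [-0.1  0.3 -2.8] t 8.05 w 0.008123139861517888
1323 [[ 0.4185 -0.0591  0.0985]
 [ 0.464  -0.0036  0.1018]
 [ 0.5141  0.0583  0.1102]] ((466.9856872558594, 1.7421951293945312), (126.90718841552734, 96.82518005371094), 86.73929595947266)
330 ((465.10662841796875, -1.1519508361816406), (119.80024719238281, 92.3216781616211), 85.67291259765625)
```

View pics/m.png

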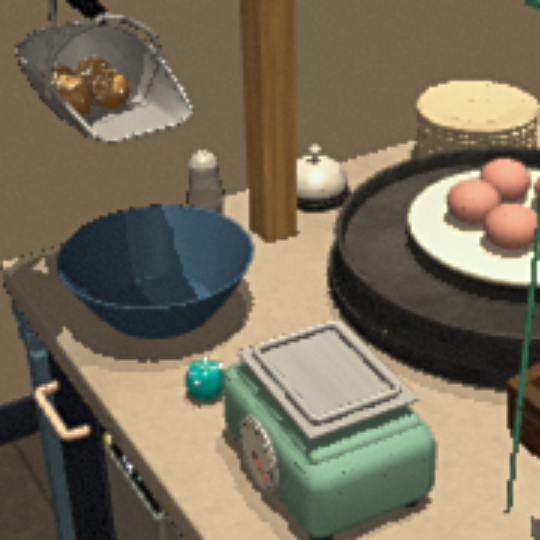

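```bash
python3 -m crank '[{"claw":-1,"dx":0.5,"dy":0.15,"dz":0.3,"rx":-0.1,"ry":0,"rz":0.08},{"claw":-1,"dx":0.6,"dy":0.2,"dz":0.5,"rx":0,"ry":0,"rz":0},{"claw":-1,"dx":0.6,"dy":0.2,"dz":0.5,"rx":0,"ry":0,"rz":0},{"claw":-1,"dx":0.6,"dy":0.15,"dz":0.5,"rx":0,"ry":0,"rz":0},{"claw":-1,"dx":0.4,"dy":0.12,"dz":0.5,"rx":0,"ry":0,"rz":0}]'
python3 -m crank '[{"claw":-1,"dx":0.3,"dy":0,"dz":0.5,"rx":0,"ry":0,"rz":0},{"claw":-1,"dx":0,"dy":0,"dz":0.4,"rx":0,"ry":0,"rz":0},{"claw":-1,"dx":0,"dy":0,"dz":0.3,"rx":0,"ry":0,"rz":0},{"claw":-1,"dx":0,"dy":0,"dz":0.2,"rx":0,"ry":0,"rz":0},{"claw":-1,"dx":0,"dy":0,"dz":0,"rx":0,"ry":0,"rz":0}]'
python3 - <<'E'
from h import *
toward(.451,.45,0,.19)
c=shot('scene')
a=c['pixels'][130:290,150:310,::-1];c=shot('wrist');save(c,'x.png')
b=c['pixels'][...,::-1]
cv2.imwrite('pics/p.png',np.hstack([cv2.resize(a,(384,384)),cv2.resize(b,(400,384))]))
E
```

```text
clock: 8.6
ee_pos: [0.4532, 0.4442, 0.2293]
ee_rot: [0.707, 0.707, 0.001, -0.001]
contact_force: [-0.4, -0.6, -3.0]
grip_width: 0.0079
clock: 9.1
ee_pos: [0.4525, 0.4508, 0.1895]
ee_rot: [0.707, 0.707, -0.001, -0.001]
contact_force: [-1.4, -0.1, -2.4]
grip_width: 0.0079
pos [0.4525 0.4508 0.1895] units d [-0.03 -0.06 -0.02] rot [-0.02  0.01 -0.01] q [0.71 0.53 1.42 0.   1.2  0.71] F [-1.4 -0.1 -2.4] t 9.1 w 0.00794441178965017
```

View pics/p.png

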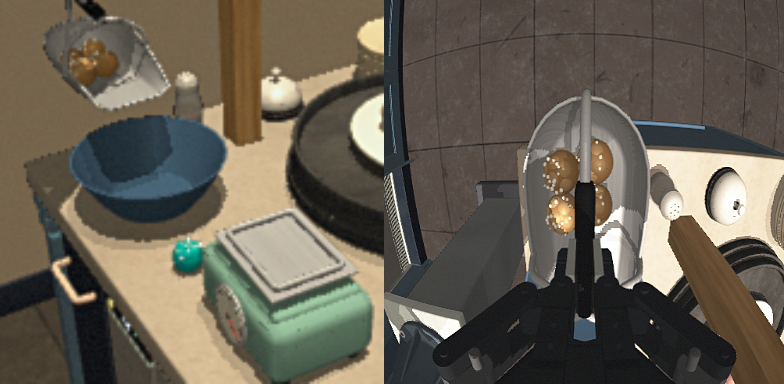

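```bash
python3 -m crank '[{"claw":-1,"dx":-0.11,"dy":0,"dz":-0.12,"rx":0,"ry":0.33,"rz":0},{"claw":-1,"dx":-0.11,"dy":0,"dz":-0.12,"rx":0,"ry":0.33,"rz":0},{"claw":-1,"dx":-0.11,"dy":0,"dz":-0.12,"rx":0,"ry":0.33,"rz":0},{"claw":-1,"dx":-0.12,"dy":0,"dz":-0.12,"rx":0,"ry":0.33,"rz":0},{"claw":-1,"dx":-0.12,"dy":0,"dz":-0.12,"rx":0,"ry":0.33,"rz":0}]'
cat >> h.py <<'E'
def mouth():
    s=arm.read_state();M=R.from_quat(s["ee_rot"]).as_matrix()
    print("TCP",s["ee_pos"].round(4),"mouth",(s["ee_pos"]+M@[-.125,0,.066]).round(4),"tilt",np.degrees(np.arcsin(M[2,0])).round(1),"toolx",M[:,0].round(3),"F",s["contact_force"].round(1),"q",s["joint_pos"].round(2),s["clock"])
E
python3 -c "
from h import *
mouth()"
```

```text
clock: 9.7
ee_pos: [0.4537, 0.4365, 0.2081]
ee_rot: [0.703, 0.704, 0.075, -0.072]
contact_force: [0.4, -0.4, -3.2]
grip_width: 0.0075
TCP [0.4537 0.4365 0.2081] mouth [0.4541 0.3278 0.1178] tilt 11.9 toolx [-0.001  0.979  0.206] F [ 0.4 -0.4 -3.2] q [0.61 0.42 1.55 0.19 1.05 0.53] 9.7
```

```bash
python3 -m crank '[{"claw":-1,"dx":-0.13,"dy":0,"dz":-0.12,"rx":0,"ry":0.33,"rz":0},{"claw":-1,"dx":-0.13,"dy":0,"dz":-0.12,"rx":0,"ry":0.33,"rz":0},{"claw":-1,"dx":-0.13,"dy":0,"dz":-0.12,"rx":0,"ry":0.33,"rz":0},{"claw":-1,"dx":-0.14,"dy":0,"dz":-0.13,"rx":0,"ry":0.33,"rz":0},{"claw":-1,"dx":-0.14,"dy":0,"dz":-0.13,"rx":0,"ry":0.33,"rz":0}]'
python3 -m crank '[{"claw":-1,"dx":-0.14,"dy":0,"dz":-0.13,"rx":0,"ry":0.33,"rz":0},{"claw":-1,"dx":-0.15,"dy":0,"dz":-0.13,"rx":0,"ry":0.33,"rz":0},{"claw":-1,"dx":-0.15,"dy":0,"dz":-0.14,"rx":0,"ry":0.33,"rz":0},{"claw":-1,"dx":-0.15,"dy":0,"dz":-0.14,"rx":0,"ry":0.33,"rz":0},{"claw":-1,"dx":-0.15,"dy":0,"dz":-0.14,"rx":0,"ry":0.33,"rz":0}]'
python3 -c "
from h import *
mouth()"
```

```text
clock: 10.2
ee_pos: [0.4551, 0.4151, 0.2236]
ee_rot: [0.691, 0.693, 0.15, -0.142]
contact_force: [0.0, 0.3, -3.1]
grip_width: 0.0077
clock: 10.7
ee_pos: [0.4567, 0.3894, 0.2351]
ee_rot: [0.67, 0.676, 0.225, -0.21]
contact_force: [0.3, 0.2, -3.1]
grip_width: 0.0079
TCP [0.4567 0.3894 0.2351] mouth [0.4596 0.3266 0.1085] tilt 35.8 toolx [-0.014  0.811  0.585] F [ 0.3  0.2 -3.1] q [ 0.36  0.29  1.8   0.74  0.93 -0.07] 10.7
```

```bash
python3 -m crank '[{"claw":-1,"dx":-0.22,"dy":-0.08,"dz":-0.05,"rx":0,"ry":0.33,"rz":0},{"claw":-1,"dx":-0.22,"dy":-0.08,"dz":-0.05,"rx":0,"ry":0.33,"rz":0},{"claw":-1,"dx":-0.22,"dy":-0.08,"dz":-0.05,"rx":0,"ry":0.33,"rz":0},{"claw":-1,"dx":-0.22,"dy":0,"dz":-0.05,"rx":0,"ry":0.33,"rz":0},{"claw":-1,"dx":0,"dy":0,"dz":0,"rx":0,"ry":0,"rz":0}]'
python3 -m crank '[{"claw":-1,"dx":0,"dy":0,"dz":0,"rx":0,"ry":0,"rz":0},{"claw":-1,"dx":0,"dy":0,"dz":0,"rx":0,"ry":0,"rz":0},{"claw":-1,"dx":0,"dy":0,"dz":0,"rx":0,"ry":0,"rz":0},{"claw":-1,"dx":0,"dy":0,"dz":0,"rx":0,"ry":0,"rz":0},{"claw":-1,"dx":0,"dy":0,"dz":0,"rx":0,"ry":0,"rz":0}]'
python3 - <<'E'
from h import *
mouth()
c=shot('scene')
a=c['pixels'][120:280,150:310,::-1];c=shot('side')
b=c['pixels'][180:340,120:320,::-1]
cv2.imwrite('pics/q.png',np.hstack([cv2.resize(a,(384,384)),cv2.resize(b,(400,384))]))
E
```

```text
clock: 11.2
ee_pos: [0.4529, 0.367, 0.2291]
ee_rot: [0.648, 0.657, 0.283, -0.262]
contact_force: [-0.2, 0.5, -2.3]
grip_width: 0.008
clock: 11.7
ee_pos: [0.4538, 0.368, 0.2314]
ee_rot: [0.647, 0.658, 0.284, -0.26]
contact_force: [0.0, 0.3, -1.9]
grip_width: 0.008
TCP [0.4538 0.368  0.2314] mouth [0.4589 0.3267 0.0964] tilt 45.1 toolx [-0.027  0.705  0.709] F [ 0.   0.3 -1.9] q [ 0.25  0.29  1.9   0.98  0.96 -0.37] 11.7
```

View pics/q.png

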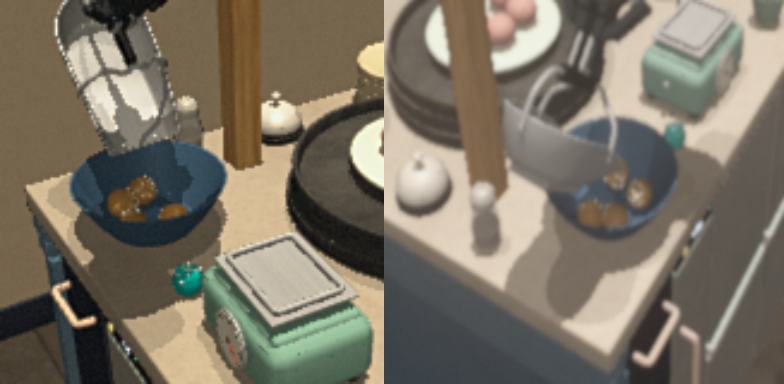

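```bash
python3 -m crank '[{"claw":-1,"dx":0,"dy":0,"dz":0,"rx":0,"ry":0,"rz":0},{"claw":-1,"dx":0,"dy":0,"dz":0,"rx":0,"ry":0,"rz":0},{"claw":-1,"dx":0,"dy":0,"dz":0,"rx":0,"ry":0,"rz":0},{"claw":-1,"dx":0,"dy":0,"dz":0,"rx":0,"ry":0,"rz":0},{"claw":-1,"dx":0,"dy":0,"dz":0,"rx":0,"ry":0,"rz":0}]'
python3 -m crank '[{"claw":-1,"dx":0.2,"dy":0,"dz":-0.2,"rx":0,"ry":-0.4,"rz":0},{"claw":-1,"dx":0.2,"dy":0,"dz":-0.2,"rx":0,"ry":-0.65,"rz":0},{"claw":-1,"dx":0.2,"dy":0,"dz":-0.2,"rx":0,"ry":-0.65,"rz":0},{"claw":-1,"dx":0.2,"dy":0,"dz":-0.3,"rx":0,"ry":-0.65,"rz":0},{"claw":-1,"dx":0.1,"dy":0,"dz":-0.3,"rx":0,"ry":-0.65,"rz":0}]'
python3 -m crank '[{"claw":-1,"dx":0,"dy":0,"dz":-0.3,"rx":0,"ry":-0.65,"rz":0},{"claw":-1,"dx":0,"dy":0,"dz":-0.3,"rx":0,"ry":-0.65,"rz":0},{"claw":-1,"dx":0,"dy":0,"dz":-0.3,"rx":0,"ry":-0.65,"rz":0},{"claw":-1,"dx":0,"dy":0,"dz":-0.3,"rx":0,"ry":-0.65,"rz":0},{"claw":-1,"dx":0,"dy":0,"dz":-0.2,"rx":0,"ry":-0.4,"rz":0}]'
python3 - <<'E'
from h import *
mouth(); toward(.463,.0117,-3.9,.30)
c=shot('scene');save(c,'x.png')
b=shot('wrist')['pixels'][...,::-1]
a=c['pixels'][110:290,150:330,::-1]
cv2.imwrite('pics/r.png',np.hstack([cv2.resize(a,(384,384)),cv2.resize(b,(400,384))]))
E
```

```text
clock: 12.3
ee_pos: [0.4537, 0.368, 0.2312]
ee_rot: [0.647, 0.658, 0.283, -0.26]
contact_force: [-0.1, -0.8, -2.9]
grip_width: 0.0079
clock: 12.8
ee_pos: [0.4521, 0.3656, 0.2681]
ee_rot: [0.691, 0.693, 0.157, -0.134]
contact_force: [-0.7, -0.3, -2.3]
grip_width: 0.0079
clock: 13.3
ee_pos: [0.4505, 0.3564, 0.305]
ee_rot: [0.709, 0.705, 0.026, -0.002]
contact_force: [-0.1, -0.3, -2.6]
grip_width: 0.0082
TCP [0.4505 0.3564 0.305 ] mouth [0.4521 0.2342 0.2341] tilt 2.3 toolx [0.005 0.999 0.04 ] F [-0.1 -0.3 -2.6] q [0.58 0.29 1.49 0.01 1.31 0.58] 13.3
pos [0.4505 0.3564 0.305 ] units d [-13.78   0.59  -0.33] rot [ 0.27 -0.34  0.52] q [0.58 0.29 1.49 0.01 1.31 0.58] F [-0.1 -0.3 -2.6] t 13.3 w 0.00815749863175163
```

View pics/r.png

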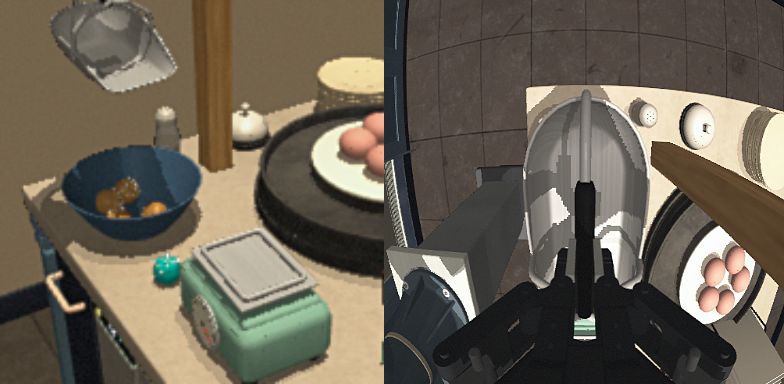

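```bash
python3 -m crank '[{"claw":-1,"dx":-0.3,"dy":0.03,"dz":0,"rx":0.13,"ry":-0.17,"rz":0.03},{"claw":-1,"dx":-0.6,"dy":0.03,"dz":0,"rx":0.13,"ry":-0.17,"rz":0.03},{"claw":-1,"dx":-0.8,"dy":0.03,"dz":0,"rx":0,"ry":0,"rz":0.03},{"claw":-1,"dx":-0.8,"dy":0.03,"dz":0,"rx":0,"ry":0,"rz":0.03},{"claw":-1,"dx":-0.8,"dy":0.03,"dz":0,"rx":0,"ry":0,"rz":0.03}]'
python3 -m crank '[{"claw":-1,"dx":-0.8,"dy":0.03,"dz":0,"rx":0,"ry":0,"rz":0.03},{"claw":-1,"dx":-0.8,"dy":0.03,"dz":0,"rx":0,"ry":0,"rz":0.03},{"claw":-1,"dx":-0.8,"dy":0.03,"dz":0,"rx":0,"ry":0,"rz":0.03},{"claw":-1,"dx":-0.8,"dy":0.03,"dz":0,"rx":0,"ry":0,"rz":0.03},{"claw":-1,"dx":-0.8,"dy":0.03,"dz":0,"rx":0,"ry":0,"rz":0.03}]'
python3 -m crank '[{"claw":-1,"dx":-0.8,"dy":0.03,"dz":0,"rx":0,"ry":0,"rz":0.03},{"claw":-1,"dx":-0.8,"dy":0.03,"dz":0,"rx":0,"ry":0,"rz":0.03},{"claw":-1,"dx":-0.8,"dy":0.03,"dz":0,"rx":0,"ry":0,"rz":0.03},{"claw":-1,"dx":-0.8,"dy":0.03,"dz":0,"rx":0,"ry":0,"rz":0.03},{"claw":-1,"dx":-0.8,"dy":0.03,"dz":0,"rx":0,"ry":0,"rz":0.03}]'
python3 -m crank '[{"claw":-1,"dx":-0.7,"dy":0.03,"dz":0,"rx":0,"ry":0,"rz":0},{"claw":-1,"dx":-0.5,"dy":0.03,"dz":0,"rx":0,"ry":0,"rz":0},{"claw":-1,"dx":-0.3,"dy":0.03,"dz":0,"rx":0,"ry":0,"rz":0},{"claw":-1,"dx":0,"dy":0,"dz":0,"rx":0,"ry":0,"rz":0}]'
python3 - <<'E'
from h import *
toward(.463,.0117,-3.9,.215)
E
```

```text
clock: 13.9
ee_pos: [0.4522, 0.2688, 0.3013]
ee_rot: [0.715, 0.699, -0.003, -0.002]
contact_force: [-0.7, 0.6, -2.1]
grip_width: 0.0079
clock: 14.4
ee_pos: [0.4507, 0.1578, 0.2994]
ee_rot: [0.724, 0.69, -0.006, -0.005]
contact_force: [1.3, 0.5, -2.0]
grip_width: 0.0079
clock: 14.9
ee_pos: [0.4451, 0.0476, 0.298]
ee_rot: [0.733, 0.68, -0.008, -0.008]
contact_force: [0.0, -0.0, -2.1]
grip_width: 0.0077
clock: 15.3
ee_pos: [0.4415, 0.003, 0.2969]
ee_rot: [0.735, 0.677, -0.009, -0.01]
contact_force: [0.1, 0.9, -2.7]
grip_width: 0.0077
pos [0.4415 0.003  0.2969] units d [0.42 0.91 3.25] rot [-0.22 -0.   -0.12] q [-0.1   0.07  1.77 -0.    1.33 -0.02] F [ 0.1  0.9 -2.7] t 15.3 w 0.007684290773663127
```

```bash
python3 -m crank '[{"claw":-1,"dx":0.21,"dy":0.45,"dz":0.4,"rx":-0.22,"ry":0,"rz":-0.12},{"claw":-1,"dx":0.21,"dy":0.45,"dz":0.7,"rx":0,"ry":0,"rz":0},{"claw":-1,"dx":0,"dy":0,"dz":0.7,"rx":0,"ry":0,"rz":0},{"claw":-1,"dx":0,"dy":0,"dz":0.3,"rx":0,"ry":0,"rz":0},{"claw":-1,"dx":0,"dy":0,"dz":0,"rx":0,"ry":0,"rz":0}]'
python3 - <<'E'
from h import *
toward(.463,.0117,-3.9,.2005)
p=arm.read_state()["ee_pos"]; d=p-np.array([.463,.0117,.1955])
c=shot("scene");cv2.imwrite('pics/s.png',cv2.resize(c["pixels"][150:320,170:350,::-1],None,fx=3.3,fy=3.3,interpolation=cv2.INTER_CUBIC));P1=cloud(c);px1=c["pixels"];D=np.load("scene0.npz")
def st(P,px,d):
    P=P-d; V=px.max(2).astype(int);S=V-px.min(2)
    m=(V>80)&(S<35)&(abs(P[...,0]-.463)<.09)&(abs(P[...,1])<.16)&(P[...,2]>.118)&(P[...,2]<.2)
    n,l,s,_=cv2.connectedComponentsWithStats(m.astype(np.uint8));q=P[l==1+s[1:,4].argmax()]
    # front: lip points; sides
    print(len(q),np.percentile(q,[1,99],axis=0).round(4).tolist())
    for zz in((.12,.14),(.14,.16),(.16,.18)):
        w=q[(q[:,2]>zz[0])&(q[:,2]<zz[1])]; print(zz,len(w),np.percentile(w[:,:2],[1,99],axis=0).round(4).tolist())
st(D["P"],D["px"],0*d); st(P1,px1,d)
E
```

```text
clock: 15.8
ee_pos: [0.4645, 0.0125, 0.2426]
ee_rot: [0.731, 0.682, 0.001, -0.001]
contact_force: [-0.3, -0.9, -1.9]
grip_width: 0.0081
pos [0.4645 0.0125 0.2426] units d [-0.04 -0.06  1.68] rot [-0.   -0.02 -0.01] q [-0.07  0.15  1.81  0.    1.18 -0.01] F [-0.3 -0.9 -1.9] t 15.8 w 0.008070581782418209
1906 [[0.4056, -0.114, 0.1185], [0.5219, 0.0932, 0.1949]]
(0.12, 0.14) 1027 [[0.4176, -0.1147], [0.5185, 0.0841]]
(0.14, 0.16) 561 [[0.4051, -0.1065], [0.5224, 0.0941]]
(0.16, 0.18) 155 [[0.4047, -0.0388], [0.523, 0.0952]]
2202 [[0.4052, -0.1135, 0.1185], [0.521, 0.0935, 0.1945]]
(0.12, 0.14) 1158 [[0.4191, -0.1143], [0.5163, 0.0838]]
(0.14, 0.16) 635 [[0.4047, -0.1106], [0.5216, 0.0931]]
(0.16, 0.18) 199 [[0.4044, -0.0502], [0.5222, 0.0961]]
```

View pics/s.png

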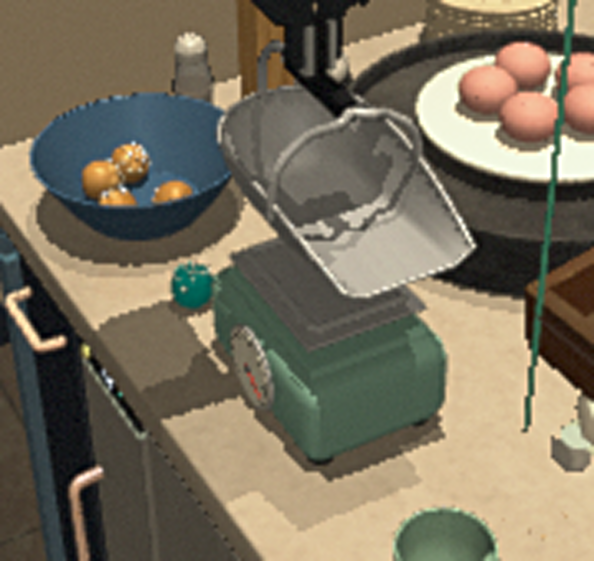

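```bash
python3 -m crank '[{"claw":-1,"dx":-0.04,"dy":-0.06,"dz":0.3,"rx":0,"ry":0,"rz":0},{"claw":-1,"dx":0,"dy":0,"dz":0.4,"rx":0,"ry":0,"rz":0},{"claw":-1,"dx":0,"dy":0,"dz":0.4,"rx":0,"ry":0,"rz":0},{"claw":-1,"dx":0,"dy":0,"dz":0.2,"rx":0,"ry":0,"rz":0},{"claw":-1,"dx":0,"dy":0,"dz":0,"rx":0,"ry":0,"rz":0}]'
python3 - <<'E'
from h import *
toward(.463,.0117,-3.9,.197)
E
```

```text
clock: 16.35
ee_pos: [0.4633, 0.0115, 0.2095]
ee_rot: [0.731, 0.682, 0.002, 0.0]
contact_force: [-0.1, -0.5, -1.6]
grip_width: 0.008
pos [0.4633 0.0115 0.2095] units d [ 0.01 -0.02  0.5 ] rot [ 0.02 -0.02 -0.01] q [-0.08  0.18  1.86  0.    1.09 -0.01] F [-0.1 -0.5 -1.6] t 16.35 w 0.00803873527487421
```

```bash
python3 -m crank '[{"claw":-1,"dx":0,"dy":0,"dz":0.15,"rx":0,"ry":0,"rz":0},{"claw":-1,"dx":0,"dy":0,"dz":0.15,"rx":0,"ry":0,"rz":0},{"claw":-1,"dx":0,"dy":0,"dz":0.1,"rx":0,"ry":0,"rz":0}]'
python3 -m crank '[{"claw":-1,"dx":0,"dy":0,"dz":0.1,"rx":0,"ry":0,"rz":0},{"claw":-1,"dx":0,"dy":0,"dz":0,"rx":0,"ry":0,"rz":0}]'
python3 - <<'E'
from h import *
toward(.463,.0117,-3.9,.1955)
E
```

```text
clock: 16.65
ee_pos: [0.4638, 0.0115, 0.1993]
ee_rot: [0.731, 0.682, 0.002, 0.001]
contact_force: [0.1, -0.4, -1.4]
grip_width: 0.0078
clock: 16.85
ee_pos: [0.4639, 0.0116, 0.1965]
ee_rot: [0.731, 0.682, 0.002, 0.001]
contact_force: [0.5, -0.2, -0.8]
grip_width: 0.0082
pos [0.4639 0.0116 0.1965] units d [ 0.   -0.04  0.04] rot [ 0.03 -0.02 -0.01] q [-0.08  0.2   1.88  0.    1.06 -0.01] F [ 0.5 -0.2 -0.8] t 16.85 w 0.008174823685018151
```

```bash
python3 -m crank '[{"claw":-1,"dx":0,"dy":0,"dz":0.06,"rx":0,"ry":0,"rz":0},{"claw":-1,"dx":0,"dy":0,"dz":0,"rx":0,"ry":0,"rz":0},{"claw":-0.75,"dx":0,"dy":0,"dz":0,"rx":0,"ry":0,"rz":0},{"claw":-0.5,"dx":0,"dy":0,"dz":0,"rx":0,"ry":0,"rz":0},{"claw":-0.3,"dx":0,"dy":0,"dz":0,"rx":0,"ry":0,"rz":0}]' 30
python3 -m crank '[{"claw":0,"dx":0,"dy":0,"dz":0,"rx":0,"ry":0,"rz":0},{"claw":0.1,"dx":0,"dy":0,"dz":0,"rx":0,"ry":0,"rz":0},{"claw":0.1,"dx":0,"dy":0,"dz":0,"rx":0,"ry":0,"rz":0}]'
python3 - <<'E'
from h import *
toward(.463,.0117,-3.9,.1955)
E
```

```text
clock: 17.35
ee_pos: [0.4647, 0.0116, 0.1958]
ee_rot: [0.731, 0.682, 0.003, 0.002]
contact_force: [1.0, -0.8, 0.4]
grip_width: 0.0299
clock: 17.65
ee_pos: [0.4648, 0.0115, 0.196]
ee_rot: [0.731, 0.682, 0.003, 0.002]
contact_force: [-0.2, 0.3, -0.0]
grip_width: 0.0469
pos [0.4648 0.0115 0.196 ] units d [ 0.   -0.07  0.02] rot [ 0.06 -0.02 -0.01] q [-0.08  0.2   1.88  0.    1.06 -0.01] F [-0.2  0.3 -0. ] t 17.65 w 0.04688055833389866
```

Released; rise straight up and check.

```bash
python3 -m crank '[{"claw":0.1,"dx":0,"dy":0,"dz":-0.3,"rx":0,"ry":0,"rz":0},{"claw":0.1,"dx":0,"dy":0,"dz":-0.6,"rx":0,"ry":0,"rz":0},{"claw":0.1,"dx":0,"dy":0,"dz":-1,"rx":0,"ry":0,"rz":0},{"claw":0.1,"dx":0,"dy":0,"dz":-1,"rx":0,"ry":0,"rz":0},{"claw":0.1,"dx":0,"dy":0,"dz":-1,"rx":0,"ry":0,"rz":0}]'
python3 -m crank '[{"claw":0.1,"dx":0,"dy":0,"dz":-1,"rx":0,"ry":0,"rz":0},{"claw":0.1,"dx":0,"dy":0,"dz":-1,"rx":0,"ry":0,"rz":0},{"claw":0.1,"dx":0,"dy":0,"dz":-1,"rx":0,"ry":0,"rz":0},{"claw":0.1,"dx":0,"dy":0,"dz":0,"rx":0,"ry":0,"rz":0},{"claw":0.1,"dx":0,"dy":0,"dz":0,"rx":0,"ry":0,"rz":0}]'
python3 - <<'E'
from h import *
toward(.463,.0117,-3.9,.3)
c=shot("scene");cv2.imwrite('pics/t.png',cv2.resize(c["pixels"][150:340,160:350,::-1],None,fx=3.1,fy=3.1,interpolation=cv2.INTER_CUBIC));P1=cloud(c);px1=c["pixels"];D=np.load("scene0.npz")
def st(P,px):
    hsv=cv2.cvtColor(px,cv2.COLOR_RGB2HSV);H,S,V=[hsv[...,i].astype(int) for i in range(3)]
    b=(H>100)&(H<118)&(S>70)&(P[...,2]>.058)&(P[...,2]<.085)&(P[...,1]>.15)&(P[...,1]<.45)&(P[...,0]<.6);q=P[b]
    A=np.c_[2*q[:,:2],np.ones(len(q))];print("bowl",np.linalg.lstsq(A,(q[:,:2]**2).sum(1),rcond=None)[0][:2])
    V=px.max(2).astype(int);S=V-px.min(2)
    m=(V>80)&(S<35)&(abs(P[...,0]-.463)<.09)&(abs(P[...,1])<.16)&(P[...,2]>.118)&(P[...,2]<.2)
    n,l,s,_=cv2.connectedComponentsWithStats(m.astype(np.uint8));q=P[l==1+s[1:,4].argmax()]
    print(len(q),np.percentile(q,[1,99],axis=0).round(4).tolist())
    m=(V<80)&(P[...,2]>.2)&(P[...,2]<.24)&(abs(P[...,0]-.463)<.02)&(abs(P[...,1])<.06);q=P[m];t=q[q[:,2]>np.median(q[:,2])-.004]
    f=np.polyfit(t[:,1],t[:,2],1);g=np.polyfit(q[:,1],q[:,0],1);print("grip z vs y",f.round(4),"x vs y",g.round(4),q.min(0).round(4),q.max(0).round(4))
st(D["P"],D["px"]); st(P1,px1)
c=shot("wrist");P=wcloud(c);px=c["pixels"];Z=P[...,2];V=px.max(2)
m=(V<70)&(Z>.195)&(Z<.24)&(np.hypot(P[...,0]-.461,P[...,1])<.08)
n,l,s,_=cv2.connectedComponentsWithStats(m.astype(np.uint8));q=P[l==1+s[1:,4].argmax()]
print(len(q),np.median(q,0).round(4),cv2.minAreaRect((q[:,:2]*1000).astype(np.float32)))
E
```

```text
clock: 18.15
ee_pos: [0.4625, 0.0114, 0.2959]
ee_rot: [0.731, 0.682, 0.001, -0.0]
contact_force: [1.0, 0.6, 0.2]
grip_width: 0.0468
clock: 18.65
ee_pos: [0.4624, 0.0112, 0.3799]
ee_rot: [0.731, 0.682, 0.004, 0.002]
contact_force: [-0.4, -0.4, -0.6]
grip_width: 0.0471
pos [0.4624 0.0112 0.3799] units d [ 0.02 -0.    3.2 ] rot [ 0.07 -0.02 -0.01] q [-0.08  0.05  1.6   0.    1.49 -0.01] F [-0.4 -0.4 -0.6] t 18.65 w 0.04706218284486508
bowl [0.45113484 0.29021562]
1906 [[0.4056, -0.114, 0.1185], [0.5219, 0.0932, 0.1949]]
grip z vs y [0.0075 0.2227] x vs y [0.0679 0.4617] [ 0.4548 -0.0389  0.2088] [0.4726 0.0472 0.2263]
bowl [0.45105748 0.2902495 ]
2052 [[0.4078, -0.1133, 0.1184], [0.5241, 0.0935, 0.195]]
grip z vs y [-0.0044  0.2234] x vs y [0.059  0.4636] [ 0.4574 -0.0408  0.209 ] [0.4752 0.0553 0.228 ]
823 [0.466  0.0096 0.2231] ((466.4329528808594, 6.752254486083984), (86.71266174316406, 12.811271667480469), 85.93138885498047)
```

View pics/t.png

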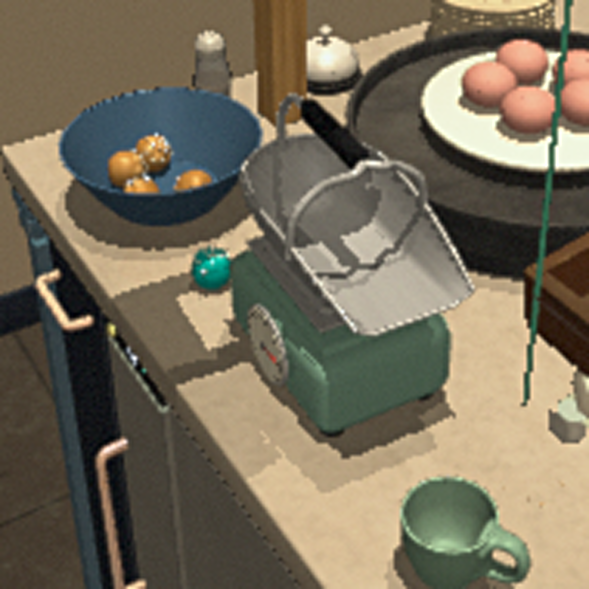

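```bash
python3 -c "
from station import arm
print(arm.hand_in(), arm.read_state()['clock'])"
```

```text
the job is handed in; nothing more can be done
the job is handed in; nothing more can be done
```

I lifted the scoop by its black grip, tipped it to 45° with its mouth about 30 mm above the bowl rim, and held it there for about 1 s. All four puffs rolled into the bowl. I then levelled the scoop, set it back in the scale's cradle, released it and lifted the gripper clear. I handed in at about 19 s of the 61 s allowed.

- **Puffs:** the last picture shows four in the bowl and the scoop empty.
- **Bowl and surroundings:** the bowl moved less than 0.1 mm. The shaker, cup and turquoise ball looked untouched in the picture; I did not measure them.
- **Scoop:** it sits about 2 to 3 mm from its starting position, at the same height to within 1 mm. Its grip is level to within 0.5°, so the foot is on the pan and not on the wire. I could not see the foot itself; I judged this from height and position.
- **Gripper reading:** it showed about 8 mm on the 14 mm grip throughout. The hold was firm, and the scoop had shifted by only about 1 mm in the fingers, measured just before I set it down.

No check failed.

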